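# Find the hidden batten and set the tool hook over it

## Robot

A 7-joint arm with a two-finger parallel gripper is mounted at the origin on the work surface. World frame = base frame: x ahead of the robot, y to its left, z up, the work surface at z = 0. Lengths are in m, angles in rad, forces in N, time in s.
With the tool pointing down it reaches from about 0.35 to 0.9 m from the base axis. Payload 8.1 kg.
Tool frame: the origin (TCP) lies at the very end of the fingers, on their centre line; the grasp point (between the pads) lies 19 mm behind it; z points along the fingers, y is the line along which they close (so a half turn about z gives the same grasp; the last joint's range is limited). The gripper opens to 92 mm and grips with 3 to 60 N. Pads are 19 mm wide; open, the fingers measure 130 mm over their backs; the gripper's body (75 mm by 190 mm) begins 47 mm behind the grasp point.
Start: joints at [1.188, 0.434, 0.025, 1.573, -0.012, 1.134, -0.075], TCP at [0.173, -0.601, 0.227] pointing down, gripper open.
Joint ranges: [-2.62, 2.62], [-0.44, 2.09], [-1.27, 1.32], [0.08, 2.57], [-1.32, 4.46], [0.12, 2], [-2.74, 2.74]. Speed limits (rad/s): [2.22, 2.22, 3.01, 3.01, 3.14, 3.14, 3.14].

## Interface

Orientations are given as a rotation vector (axis times angle).
In Python, from cell import readout, cams, job gives the robot as it stands.
- The arm moves only by the tool drive_tool, never from a script. Its argument "commands" is a list of rows, each a list of 3 entries, a list of its own where there are three numbers: the turn, a rotation vector about the tool's x, y, z in rad, then the shift along the tool's x, y, z in cm, then the gripper's target within -1 to 1 (fully open at 1, half-way at 0, shut at -1). A call has 1 to 20 rows; each row is the pose to reach, as a shift and turn from the pose commanded when the call began, along the tool's axes at that moment; what a row does not reach only later rows make up. A row lasts 1/12 s, in which the tool goes at most 41.7 mm and 7.16 degrees, less where a joint would pass 70% of its speed; a pose out of reach is approached as far as the arm can. A call with a gripper value outside its range is refused whole. The fingers move at their own pace and stop on an object; "newtons" is the grip in N (left out, the last holds). Time passes only in rows, so rows that repeat a pose let the fingers close. It gives the time, the measured TCP pose, the force, the opening and the grip force at its end, in the units of the state.
- readout.observe(): the state, without advancing time (a new reading comes with each control period).
- cams.get_image(name): name is "scene" or "top" or "wrist"; returns the picture (384x512x3 uint8, blue, green, red); there is no depth.
- cams.camera_info(name): a dict with "camera_matrix" (3x3 intrinsics, pixels), "R" (3x3) and "t" (3): a world point X has camera coordinates R X + t. Camera axes: x right, y down, z forward; pixel columns grow to the right and rows downward; lengths in m; the calibration is good to about 2 mm. The wrist camera is an equidistant fisheye: a pixel r from the principal point sees the ray r / f radians off the axis. A picture is of the moment at which its call begins: read the wrist's pose just before it. camera_info takes no time and is no camera call; for the wrist camera it gives the pose at the moment of the call.
- job.sign_off(): hands the job in; it is judged then, once.
The state is a dict: "clock": time; "joints": joint angles; "dq": joint speeds; "joint_efforts": joint torques, N m; "position": TCP position; "ee_rot": TCP orientation; "force": force on the tool from outside, world axes, zero at the start; "ft_torque": the same for the moment, N m; "width": opening from 0.0 (shut) to 1.0 (fully open); "gripper_force": force on a finger pad.
Only numpy, scipy, OpenCV 4.12 (cv2) and the standard library are available. Lean on these libraries where they do the work, as an engineer would, in place of code of your own. Each camera call takes 0.05 s, during which the arm holds its last target. There are 200 camera calls.

## Task

Feel for the cross batten hidden behind the thin plywood by pressing along the panel, gently, never harder than about 30 N, or the ply gets marked. Then set the steel tool hook down softly on the ply with its back plate lengthwise over the batten and centred on it, ready to be screwed on, and let go. Leave the other things on the bench alone.

Things in the scene. Friction and masses are not known exactly. Their poses are not given: they have to be found in the camera images.
- panel: Tool-wall panel lying face up, fixed to the bench: pine frame 240 mm (its x) by 430 mm (its y), 50 mm high, rails 40 mm wide, thin plywood let into it. Origin: centre, on the bench, z up. Behind the ply, out of sight, one batten 38 mm wide runs straight across the panel along its x, its centre line anywhere within 95 mm of the panel's middle in y.
- ply_mid (a point): Centre of the plywood's face (160 mm in panel x, 350 mm in y), 46 mm over the bench, 4 mm below the frame's top. The ply gives alike all across x: a fingertip sinks it 2 mm at 5 N and 4 mm at 10 N, but only 0.3 mm at 10 N over the batten. It stiffens from 40 mm either side of the batten's centre line, alike on both sides, and a little in the last 30 mm before the end rails.
- hook: Loose dark steel tool hook, 0.2 to 0.33 kg, standing on its back plate on the bench left or right of the panel. Plate 110 mm (its x) by 40 mm (its y) by 5 mm, a screw hole near each end; an arm rises from its centre, with a lip on top to 76 mm. Origin: centre of the plate's underside, x along the plate, z up. Either way round is right.
- hook_arm (a point): On the axis of the hook's upright arm, 40 mm above the plate's underside: grip here, across the arm's 14 mm (hook y). The arm is 20 mm in x; the lip on top reaches x = 36 mm, z 64 to 76 mm; a small gusset leans on its -x side below 32 mm.
- glue: Bystander: white glue bottle, 56 mm across, 150 mm tall, on the other side of the panel. Origin: centre of its base.
- tape_measure: Bystander: yellow tape measure, 72 by 42 by 66 mm high, beside the panel's end. Origin: centre of its base.
- screw_jar: Bystander: amber glass jar of screws with a steel lid, 68 mm across, 85 mm tall, beside the panel's end. Origin: centre of its base.

How it is judged:
By the outcome, as a careful person would: the job done as asked, in the order asked, and still so for the second after the job is handed in, with the robot touching nothing.
It also fails if it takes over 64 s, if anything falls off the work surface, if the arm or the gripper's body presses on something with over 40 N, if the wrist force passes 120 N, or if a joint passes its speed limit or range.

## Working session

There is one attempt and no reset: what is moved stays moved. The work goes in short steps, Python scripts to look and compute and a tool call to move; the robot and the scene stay as the last step left them, time stands still between calls to the robot, and variables do not carry over. Pictures are saved under pics/ and viewed, at most 10 in all, crops included, and the job is handed in when it is done.

Besides the shell and the picture viewer there is one more tool, called after "Emit:" as a command line: name --argument value ..., lists and objects as JSON in quotes. drive_tool: Moves the arm, as the interface text tells. Its arguments: {"type":"object","properties":{"commands":{"type":"array"},"newtons":{"type":"number"}},"required":["commands"]}

```bash
mkdir -p pics
python3 - <<'E'
from cell import readout,cams
import cv2,numpy as np
s=readout.observe();print({k:np.round(v,3) for k,v in s.items()})
a=cams.get_image("top");b=cams.get_image("scene")
cv2.imwrite("pics/top0.png",cv2.resize(a,(800,600)));cv2.imwrite("pics/scene0.png",b)
for n in("top","scene"):
  i=cams.camera_info(n);print(n,np.round(i["camera_matrix"],1).tolist(),np.round(i["R"],3).tolist(),np.round(i["t"],3))
E
```

```text
{'clock': np.float64(0.0), 'joints': array([ 1.188,  0.435,  0.025,  1.574, -0.012,  1.134, -0.075]), 'dq': array([-0.002,  0.   , -0.001,  0.002, -0.   ,  0.   ,  0.001]), 'joint_efforts': array([-0.0000e+00, -6.6786e+01,  9.8500e-01, -3.1446e+01, -6.0000e-02,
        4.3000e-02,  0.0000e+00]), 'position': array([ 0.172, -0.6  ,  0.226]), 'ee_rot': array([-3.109e+00, -4.380e-01,  1.000e-03]), 'force': array([-0.297,  0.764,  0.415]), 'ft_torque': array([ 0.014,  0.035, -0.044]), 'gripper_force': np.float64(0.0), 'width': np.float64(1.005)}
top [[451.4, 0.0, 264.8], [0.0, 451.4, 196.6], [0.0, 0.0, 1.0]] [[-0.0, -1.0, 0.013], [-0.981, -0.002, -0.195], [0.195, -0.012, -0.981]] [0.005 0.498 1.145]
scene [[392.4, 0.0, 255.2], [0.0, 392.4, 189.4], [0.0, 0.0, 1.0]] [[-0.858, 0.514, -0.011], [0.382, 0.623, -0.683], [-0.344, -0.59, -0.731]] [ 0.426 -0.156  1.339]
```

View pics/top0.png

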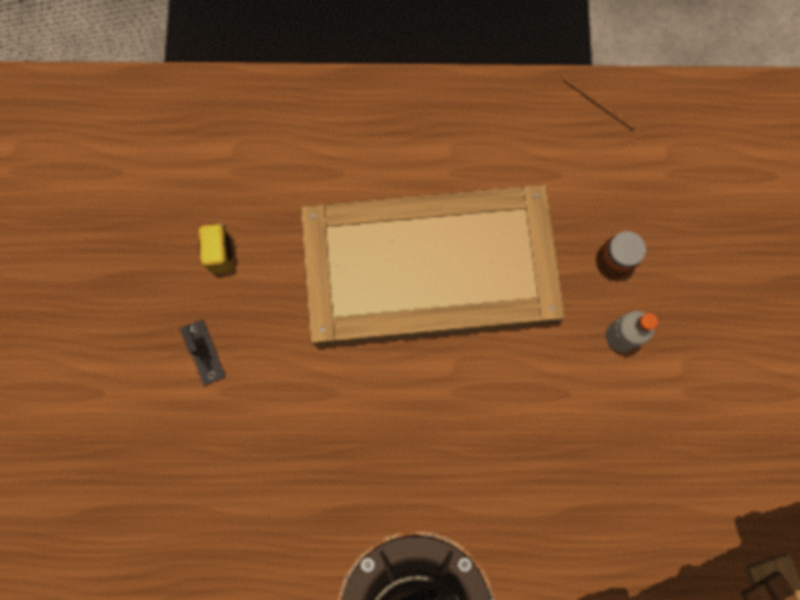

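View pics/scene0.png

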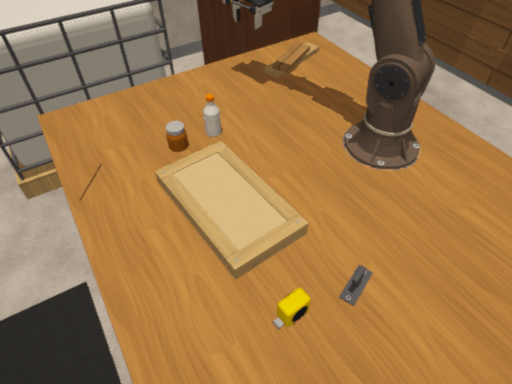

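The top view shows the panel's top corners at about (302,207), (546,186), (562,318) and (313,341) in 800-px coordinates. The hook plate's corners are near (181,327), (204,320), (225,378) and (206,385). The tape is at (213,247), the jar at (625,252) and the glue at (632,332).

```bash
cat > h.py <<'E'
from cell import readout,cams
import cv2,numpy as np
from scipy.spatial.transform import Rotation as Ro
def ray(n,p,info=None):
    i=info or cams.camera_info(n);K=i["camera_matrix"];R=np.array(i["R"]);t=np.array(i["t"])
    d=np.array([(p[0]-K[0][2])/K[0][0],(p[1]-K[1][2])/K[1][1],1.])
    if n=="wrist":
        r=np.hypot(d[0],d[1]);d=np.array([d[0]/r*np.sin(r),d[1]/r*np.sin(r),np.cos(r)])
    return -R.T@t,R.T@d
def onz(n,p,z,info=None):
    c,d=ray(n,p,info);return c+d*(z-c[2])/d[2]
def plan(target,yaw_y):
    """shift(cm) & turn in tool frame; yaw_y = world direction angle of tool y"""
    s=readout.observe();R=Ro.from_rotvec(s["ee_rot"]);sh=R.inv().apply(np.array(target)-s["position"])*100
    best=None
    for a in(yaw_y,yaw_y+np.pi):
        y=np.array([np.cos(a),np.sin(a),0]);z=np.array([0,0,-1.]);G=Ro.from_matrix(np.c_[np.cross(y,z),y,z])
        rv=(R.inv()*G).as_rotvec()
        if best is None or np.linalg.norm(rv)<np.linalg.norm(best):best=rv
    return np.round(best,4),np.round(sh,2)
E
python3 - <<'E'
from h import *
f=.64
P=[onz("top",(u*f,v*f),.05) for u,v in[(302,207),(546,186),(562,318),(313,341)]]
print(np.round(P,3),np.mean(P,0),[np.linalg.norm(P[i]-P[i-1]) for i in range(4)])
H=[onz("top",(u*f,v*f),.005) for u,v in[(181,327),(204,320),(225,378),(206,385)]]
print(np.round(H,3),np.mean(H,0),[np.linalg.norm(H[i]-H[i-1]) for i in range(4)])
for p in[(213,247)]:print(onz("top",(p[0]*f,p[1]*f),.066))
ang=lambda v:np.arctan2(v[1],v[0])
px=(P[0]+P[1]-P[2]-P[3]);py=P[0]+P[3]-P[1]-P[2];print("panel x",ang(px),"y",ang(py))
hx=H[0]+H[1]-H[2]-H[3];print("hook x",ang(hx))
s=readout.observe();R=Ro.from_rotvec(s["ee_rot"]).as_matrix();print(R.round(3))
E
```

```text
[[ 0.675  0.199  0.05 ]
 [ 0.715 -0.227  0.05 ]
 [ 0.48  -0.245  0.05 ]
 [ 0.44   0.174  0.05 ]] [ 0.57734064 -0.02492577  0.05      ] [np.float64(0.23635882749378323), np.float64(0.4281431754553285), np.float64(0.23619204086867787), np.float64(0.42099651318846476)]
[[0.471 0.409 0.005]
 [0.483 0.37  0.005]
 [0.382 0.329 0.005]
 [0.37  0.36  0.005]] [0.42654602 0.3671247  0.005     ] [np.float64(0.11191258735411941), np.float64(0.041067639381485575), np.float64(0.10929916946924523), np.float64(0.03399365937324574)]
[0.59759729 0.34469655 0.066     ]
panel x 0.0930986149715031 y 1.6655260606796256
hook x 0.4229712589981166
[[ 0.961  0.276 -0.001]
 [ 0.276 -0.961  0.001]
 [-0.    -0.001 -1.   ]]
```

Run:
```python
from h import *
th=.093;C=np.array([.577,-.025,0])
print(plan(C+[-np.sin(th)*-.08,np.cos(th)*-.08,.060],th+np.pi/2))
```

```text
(array([-0.0014,  0.0003,  0.1867]), array([ 53.29, -36.24,  16.65]))
```

Emit:
drive_tool --commands '[[[0, 0, 0.187], [53.3, -36.2, 6], -1], [[0, 0, 0.187], [53.3, -36.2, 6], -1], [[0, 0, 0.187], [53.3, -36.2, 6], -1], [[0, 0, 0.187], [53.3, -36.2, 6], -1], [[0, 0, 0.187], [53.3, -36.2, 6], -1], [[0, 0, 0.187], [53.3, -36.2, 6], -1], [[0, 0, 0.187], [53.3, -36.2, 6], -1], [[0, 0, 0.187], [53.3, -36.2, 6], -1], [[0, 0, 0.187], [53.3, -36.2, 6], -1], [[0, 0, 0.187], [53.3, -36.2, 6], -1], [[0, 0, 0.187], [53.3, -36.2, 6], -1], [[0, 0, 0.187], [53.3, -36.2, 6], -1], [[0, 0, 0.187], [53.3, -36.2, 6], -1], [[0, 0, 0.187], [53.3, -36.2, 6], -1], [[0, 0, 0.187], [53.3, -36.2, 6], -1], [[0, 0, 0.187], [53.3, -36.2, 6], -1], [[0, 0, 0.187], [53.3, -36.2, 6], -1], [[0, 0, 0.187], [53.3, -36.2, 6], -1], [[0, 0, 0.187], [53.3, -36.2, 14], -1], [[0, 0, 0.187], [53.3, -36.2, 14], -1]]' --newtons 20

```text
clock: 1.77
position: [0.586, -0.1076, 0.0876]
ee_rot: [3.137, 0.143, 0.007]
force: [-0.1, -0.6, -0.6]
width: 0.005
gripper_force: 0.0
```

Run:
```python
from h import *
th=.093;C=np.array([.577,-.025,0])
s=readout.observe();print(s["position"],s["ee_rot"],s["force"],s["width"],s["joints"].round(2))
print(plan(C+[-np.sin(th)*-.08,np.cos(th)*-.08,.060],th+np.pi/2))
i=cams.camera_info("wrist");im=cams.get_image("wrist")
cv2.imwrite("pics/w1.png",im);print(i)
```

```text
[ 0.58599322 -0.10757557  0.08756668] [3.13652504 0.14251332 0.00731148] [-0.07781747 -0.61295704 -0.59359719] 0.0053035971085864594 [ 0.19  0.54 -0.14  1.79  0.1   0.81 -1.48]
(array([ 0.002 , -0.0046, -0.0022]), array([-0.14, -0.31,  2.76]))
{'camera_matrix': array([[297.31863964,   0.        , 255.84437988],
       [  0.        , 297.31863964, 190.85497241],
       [  0.        ,   0.        ,   1.        ]]), 'R': array([[ 0.08969008, -0.99596738,  0.00215906],
       [-0.9562411 , -0.08550604,  0.27980651],
       [-0.27849354, -0.02716045, -0.96005399]]), 't': array([-0.16079873,  0.55482138,  0.4172894 ])}
```

View pics/w1.png

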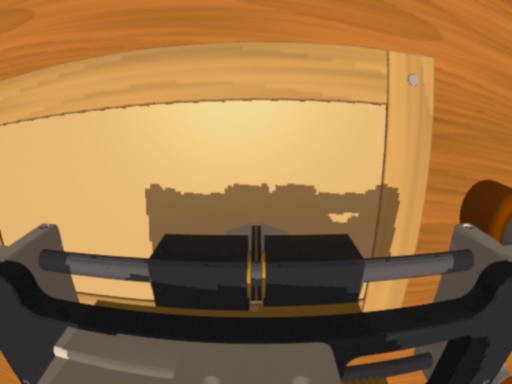

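The wrist view shows the panel's far right outer corner at (434,57) and the ply corner at (386,103). The fingers are shut over the ply.

Emit:
drive_tool --commands '[[[0, 0, 0], [0, 0, 2], -1], [[0, 0, 0], [0, 0, 3.5], -1], [[0, 0, 0], [0, 0, 3.9], -1], [[0, 0, 0], [0, 0, 4.0], -1], [[0, 0, 0], [0, 0, 4.0], -1], [[0, 0, 0], [0, 0, 4.0], -1]]'

```text
clock: 2.32
position: [0.5856, -0.1062, 0.0481]
ee_rot: [3.138, 0.145, 0.003]
force: [0.1, -0.7, 0.5]
width: 0.006
gripper_force: 0.0
```

Run:
```python
from h import *
s=readout.observe();print(s["position"],s["ee_rot"],s["force"])
i={'camera_matrix':[[297.3,0,255.84],[0,297.3,190.85],[0,0,1]],'R':[[ 0.08969008, -0.99596738,  0.00215906],
       [-0.9562411 , -0.08550604,  0.27980651],
       [-0.27849354, -0.02716045, -0.96005399]], 't':[-0.16079873,  0.55482138,  0.4172894 ]}
for p,z in(((434,57),.05),((386,103),.046),((386,52),.05),((240,44),.05),((240,100),.046),((20,121),.046)):print(p,onz("wrist",p,z,i))
```

```text
[ 0.58561558 -0.10618109  0.04814395] [3.13775742e+00 1.44596857e-01 2.78023640e-03] [ 0.08800368 -0.66792192  0.46106965]
(434, 57) [ 0.71785454 -0.2278626   0.05      ]
(386, 103) [ 0.67582484 -0.19282774  0.046     ]
(386, 52) [ 0.71170073 -0.18734901  0.05      ]
(240, 44) [ 0.7020038  -0.08783908  0.05      ]
(240, 100) [ 0.6647066  -0.09096136  0.046     ]
(20, 121) [0.64657379 0.09628036 0.046     ]
```

Emit:
drive_tool --commands '[[[0, 0, 0], [0, 0, 0.1], -1], [[0, 0, 0], [0, 0, 0.2], -1], [[0, 0, 0], [0, 0, 0.2], -1], [[0, 0, 0], [0, 0, 0.2], -1]]'

```text
clock: 2.65
position: [0.5856, -0.1058, 0.0454]
ee_rot: [3.138, 0.145, 0.002]
force: [0.9, -0.6, 2.4]
width: 0.002
gripper_force: 1.1
```

Emit:
drive_tool --commands '[[[0, 0, 0], [0, 0, 0.05], -1], [[0, 0, 0], [0, 0, 0.1], -1], [[0, 0, 0], [0, 0, 0.1], -1], [[0, 0, 0], [0, 0, 0.1], -1]]'

```text
clock: 2.98
position: [0.5856, -0.1058, 0.0441]
ee_rot: [3.138, 0.145, 0.002]
force: [2.4, -0.5, 4.8]
width: 0.004
gripper_force: 2.1
```

Emit:
drive_tool --commands '[[[0, 0, 0], [0, 0, -0.6], -1], [[0, 0, 0], [0, -4, -0.8], -1], [[0, 0, 0], [0, -4, -0.8], -1], [[0, 0, 0], [0, -4, -0.4], -1], [[0, 0, 0], [0, -4, -0.2], -1], [[0, 0, 0], [0, -4, -0.12], -1], [[0, 0, 0], [0, -4, -0.12], -1], [[0, 0, 0], [0, -4, -0.12], -1], [[0, 0, 0], [0, -4, -0.12], -1]]'

```text
clock: 3.73
position: [0.5808, -0.0663, 0.0448]
ee_rot: [3.138, 0.144, -0.001]
force: [-1.9, 2.0, 3.2]
width: 0.006
gripper_force: 1.6
```

Emit:
drive_tool --commands '[[[0, 0, 0], [0, 0, -0.5], -1], [[0, 0, 0], [0, -4, -0.7], -1], [[0, 0, 0], [0, -4, -0.7], -1], [[0, 0, 0], [0, -4, -0.3], -1], [[0, 0, 0], [0, -4, -0.15], -1], [[0, 0, 0], [0, -4, -0.07], -1], [[0, 0, 0], [0, -4, -0.05], -1], [[0, 0, 0], [0, -4, -0.05], -1], [[0, 0, 0], [0, -4, -0.05], -1]]'

```text
clock: 4.48
position: [0.5775, -0.0269, 0.0454]
ee_rot: [3.138, 0.144, -0.0]
force: [-0.4, -0.9, 2.1]
width: 0.005
gripper_force: 0.9
```

Still free; on by 40 mm.

Emit:
drive_tool --commands '[[[0, 0, 0], [0, 0, -0.5], -1], [[0, 0, 0], [0, -4, -0.7], -1], [[0, 0, 0], [0, -4, -0.7], -1], [[0, 0, 0], [0, -4, -0.3], -1], [[0, 0, 0], [0, -4, -0.1], -1], [[0, 0, 0], [0, -4, 0], -1], [[0, 0, 0], [0, -4, 0], -1], [[0, 0, 0], [0, -4, 0], -1], [[0, 0, 0], [0, -4, 0], -1]]'

```text
clock: 5.23
position: [0.5738, 0.0136, 0.046]
ee_rot: [-3.138, -0.144, -0.0]
force: [-2.9, 3.6, 9.4]
width: 0.004
gripper_force: 4.9
```

Much stiffer here. I'll probe +15 mm steps beyond.

Emit:
drive_tool --commands '[[[0, 0, 0], [0, 0, -0.4], -1], [[0, 0, 0], [0, -2, -0.6], -1], [[0, 0, 0], [0, -2, -0.6], -1], [[0, 0, 0], [0, -2, -0.2], -1], [[0, 0, 0], [0, -2, -0.05], -1], [[0, 0, 0], [0, -2, 0], -1], [[0, 0, 0], [0, -2, 0], -1], [[0, 0, 0], [0, -2, 0], -1], [[0, 0, 0], [0, -2, 0], -1]]'

```text
clock: 5.98
position: [0.5721, 0.033, 0.046]
ee_rot: [3.138, 0.144, 0.0]
force: [-3.3, 1.3, 12.9]
width: 0.005
gripper_force: 6.3
```

Emit:
drive_tool --commands '[[[0, 0, 0], [0, 0, -0.4], -1], [[0, 0, 0], [0, -2, -0.6], -1], [[0, 0, 0], [0, -2, -0.6], -1], [[0, 0, 0], [0, -2, -0.2], -1], [[0, 0, 0], [0, -2, -0.05], -1], [[0, 0, 0], [0, -2, 0], -1], [[0, 0, 0], [0, -2, 0], -1], [[0, 0, 0], [0, -2, 0], -1], [[0, 0, 0], [0, -2, 0], -1]]'

```text
clock: 6.73
position: [0.57, 0.0528, 0.0453]
ee_rot: [3.138, 0.144, -0.001]
force: [-0.1, -1.9, 1.9]
width: 0.006
gripper_force: 1.2
```

Emit:
drive_tool --commands '[[[0, 0, 0], [0, 0, -0.4], -1], [[0, 0, 0], [0, 1, -0.6], -1], [[0, 0, 0], [0, 1, -0.6], -1], [[0, 0, 0], [0, 1, -0.2], -1], [[0, 0, 0], [0, 1, 0], -1], [[0, 0, 0], [0, 1, 0.1], -1], [[0, 0, 0], [0, 1, 0.1], -1], [[0, 0, 0], [0, 1, 0.1], -1], [[0, 0, 0], [0, 1, 0.1], -1], [[0, 0, 0], [0, 1, 0.1], -1]]'

```text
clock: 7.57
position: [0.5711, 0.0433, 0.045]
ee_rot: [3.138, 0.145, 0.0]
force: [-2.3, -2.5, 11.5]
width: 0.004
gripper_force: 5.5
```

Emit:
drive_tool --commands '[[[0, 0, 0], [0, 0, -0.4], -1], [[0, 0, 0], [0, 4, -0.6], -1], [[0, 0, 0], [0, 4, -0.6], -1], [[0, 0, 0], [0, 4, -0.2], -1], [[0, 0, 0], [0, 4, -0.1], -1], [[0, 0, 0], [0, 4, 0], -1], [[0, 0, 0], [0, 4, 0], -1], [[0, 0, 0], [0, 4, 0], -1], [[0, 0, 0], [0, 4, 0], -1], [[0, 0, 0], [0, 4, 0], -1]]'

```text
clock: 8.4
position: [0.5747, 0.003, 0.045]
ee_rot: [3.136, 0.145, 0.0]
force: [-2.7, -7.3, 11.2]
width: 0.005
gripper_force: 6.5
```

Nearly symmetric about y≈0.023. I'll check with a second, wider pair.

Emit:
drive_tool --commands '[[[0, 0, 0], [0, 0, -0.4], -1], [[0, 0, 0], [0, 0.6, -0.6], -1], [[0, 0, 0], [0, 0.6, -0.6], -1], [[0, 0, 0], [0, 0.6, -0.2], -1], [[0, 0, 0], [0, 0.6, -0.1], -1], [[0, 0, 0], [0, 0.6, 0], -1], [[0, 0, 0], [0, 0.6, 0], -1], [[0, 0, 0], [0, 0.6, 0], -1], [[0, 0, 0], [0, 0.6, 0], -1], [[0, 0, 0], [0, 0.6, 0], -1]]'

```text
clock: 9.23
position: [0.5754, -0.0017, 0.0445]
ee_rot: [-3.138, -0.146, -0.0]
force: [0.5, 1.2, 3.5]
width: 0.009
gripper_force: 1.6
```

Emit:
drive_tool --commands '[[[0, 0, 0], [0, 0, -0.4], -1], [[0, 0, 0], [0, -5.2, -0.6], -1], [[0, 0, 0], [0, -5.2, -0.6], -1], [[0, 0, 0], [0, -5.2, -0.6], -1], [[0, 0, 0], [0, -5.2, -0.2], -1], [[0, 0, 0], [0, -5.2, -0.1], -1], [[0, 0, 0], [0, -5.2, 0], -1], [[0, 0, 0], [0, -5.2, 0], -1], [[0, 0, 0], [0, -5.2, 0], -1], [[0, 0, 0], [0, -5.2, 0], -1], [[0, 0, 0], [0, -5.2, 0], -1]]'

```text
clock: 10.15
position: [0.5703, 0.049, 0.0444]
ee_rot: [3.138, 0.144, -0.001]
force: [-1.7, -0.3, 2.9]
width: 0.006
gripper_force: 1.6
```

Run:
```python
from h import *
print(plan([.4265,.367,.16],.42+np.pi/2), readout.observe()["joints"].round(2))
```

```text
(array([ 0.0004,  0.0005, -0.328 ]), array([-11.4 , -32.98, -11.57])) [-0.08  0.57 -0.14  1.88  0.11  0.7  -1.76]
```

Emit:
drive_tool --commands '[[[0, 0, 0], [0, 0, -4], 0], [[0, 0, 0], [0, 0, -8], 1], [[0, 0, -0.328], [-11.4, -33, -11.6], 1], [[0, 0, -0.328], [-11.4, -33, -11.6], 1], [[0, 0, -0.328], [-11.4, -33, -11.6], 1], [[0, 0, -0.328], [-11.4, -33, -11.6], 1], [[0, 0, -0.328], [-11.4, -33, -11.6], 1], [[0, 0, -0.328], [-11.4, -33, -11.6], 1], [[0, 0, -0.328], [-11.4, -33, -11.6], 1], [[0, 0, -0.328], [-11.4, -33, -11.6], 1], [[0, 0, -0.328], [-11.4, -33, -11.6], 1], [[0, 0, -0.328], [-11.4, -33, -11.6], 1], [[0, 0, -0.328], [-11.4, -33, -11.6], 1], [[0, 0, -0.328], [-11.4, -33, -11.6], 1], [[0, 0, -0.328], [-11.4, -33, -11.6], 1], [[0, 0, -0.328], [-11.4, -33, -11.6], 1]]'

```text
clock: 11.48
position: [0.4274, 0.3661, 0.1601]
ee_rot: [3.072, 0.652, -0.0]
force: [0.2, -0.9, -0.0]
width: 0.999
gripper_force: 0.0
```

Run:
```python
from h import *
s=readout.observe();print(s["position"],s["ee_rot"],s["force"],s["width"])
i=cams.camera_info("wrist");im=cams.get_image("wrist")
cv2.imwrite("pics/w2.png",im);np.savez("w2.npz",**i)
def pr(X,z):
    pass
```

```text
[0.42740609 0.36607436 0.1601487 ] [ 3.07228181e+00  6.51721426e-01 -2.40902147e-04] [ 0.17712044 -0.9081558  -0.04853321] 0.9993759050960849
```

View pics/w2.png

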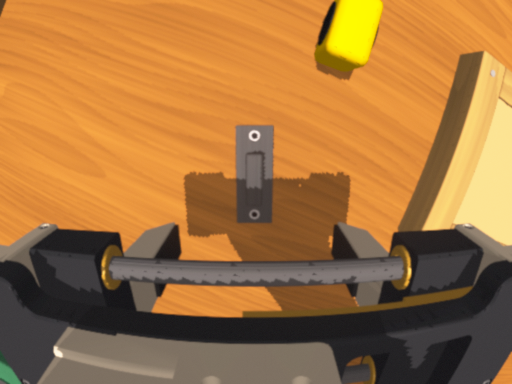

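The hook is well lined up with the fingers. Its plate corners are at (236,125), (272,125), (272,222) and (237,222), and its holes at (254,135) and (254,214).

Run:
```python
from h import *
i=dict(np.load("w2.npz"))
H=np.array([onz("wrist",p,.005,i) for p in[(236,125),(272,125),(272,222),(237,222)]])
h=np.array([onz("wrist",p,.005,i) for p in[(254,135),(254,214)]])
d=H[0]+H[1]-H[2]-H[3];a=np.arctan2(d[1],d[0]);d2=h[0]-h[1]
print(H.mean(0),h.mean(0),a,np.arctan2(d2[1],d2[0]),[np.linalg.norm(H[k]-H[k-1]) for k in range(4)],np.linalg.norm(d2))
c=(H.mean(0)+h.mean(0))/2
print(plan([c[0],c[1],.021],a+np.pi/2))
```

```text
[0.42750304 0.36716798 0.005     ] [0.42699072 0.3672407  0.005     ] 0.42080178735951446 0.4155578342626276 [np.float64(0.10897756171322144), np.float64(0.03771273183162339), np.float64(0.10895137381329892), np.float64(0.03985925078372918)] 0.08846576592407897
(array([ 0.0006,  0.0002, -0.0024]), array([ 0.04, -0.08, 13.92]))
```

Emit:
drive_tool --commands '[[[0, 0, 0], [0, -0.1, 4], 1], [[0, 0, 0], [0, -0.1, 7], 1], [[0, 0, 0], [0, -0.1, 10], 1], [[0, 0, 0], [0, -0.1, 12], 1], [[0, 0, 0], [0, -0.1, 13.3], 1], [[0, 0, 0], [0, -0.1, 13.9], 1], [[0, 0, 0], [0, -0.1, 13.9], 1], [[0, 0, 0], [0, -0.1, 13.9], 0], [[0, 0, 0], [0, -0.1, 13.9], -0.4], [[0, 0, 0], [0, -0.1, 13.9], -0.7], [[0, 0, 0], [0, -0.1, 13.9], -1], [[0, 0, 0], [0, -0.1, 13.9], -1], [[0, 0, 0], [0, -0.1, 13.9], -1], [[0, 0, 0], [0, -0.1, 13.9], -1], [[0, 0, 0], [0, -0.1, 13.9], -1], [[0, 0, 0], [0, -0.1, 13.9], -1]]' --newtons 25

```text
clock: 12.87
position: [0.426, 0.3686, 0.0214]
ee_rot: [3.072, 0.656, -0.0]
force: [-0.8, -0.8, 0.9]
width: 0.398
gripper_force: 0.0
```

Still closing (not yet on the arm); I'll wait, then lift a bit.

Emit:
drive_tool --commands '[[[0, 0, 0], [0, 0, 0], -1], [[0, 0, 0], [0, 0, 0], -1], [[0, 0, 0], [0, 0, 0], -1], [[0, 0, 0], [0, 0, 0], -1], [[0, 0, 0], [0, 0, 0], -1], [[0, 0, 0], [0, 0, 0], -1], [[0, 0, 0], [0, 0, 0], -1]]'

```text
clock: 13.45
position: [0.4261, 0.3684, 0.0214]
ee_rot: [3.072, 0.656, -0.0]
force: [-0.2, -0.9, 0.4]
width: 0.151
gripper_force: 25.0
```

Emit:
drive_tool --commands '[[[0, 0, 0], [0, 0, 0], -1], [[0, 0, 0], [0, 0, -1], -1], [[0, 0, 0], [0, 0, -2.5], -1], [[0, 0, 0], [0, 0, -5], -1], [[0, 0, 0], [0, 0, -8], -1], [[0, 0, 0], [0, 0, -10], -1], [[0, 0, 0], [0, 0, -10], -1], [[0, 0, 0], [0, 0, -10], -1], [[0, 0, 0], [0, 0, -10], -1]]'

```text
clock: 14.2
position: [0.4255, 0.3681, 0.1209]
ee_rot: [3.072, 0.656, -0.001]
force: [0.0, 0.4, -2.2]
width: 0.151
gripper_force: 25.0
```

Run:
```python
from h import *
th=.097
print(readout.observe()["force"],plan([.573,.0232,.10],th+np.pi/2))
```

```text
[ 0.00300446  0.41881645 -2.18777346] (array([0.0006, 0.0009, 0.3238]), array([-0.63, 37.51,  2.11]))
```

Emit:
drive_tool --commands '[[[0, 0, 0.08], [0, 4, 0], -1], [[0, 0, 0.16], [-0.3, 7, 0], -1], [[0, 0, 0.24], [-0.3, 10, 0], -1], [[0, 0, 0.324], [-0.6, 13.5, 0], -1], [[0, 0, 0.324], [-0.6, 17, 0], -1], [[0, 0, 0.324], [-0.6, 20.5, 0], -1], [[0, 0, 0.324], [-0.6, 24, 0], -1], [[0, 0, 0.324], [-0.6, 27.5, 0], -1], [[0, 0, 0.324], [-0.6, 31, 0], -1], [[0, 0, 0.324], [-0.6, 34, 0], -1], [[0, 0, 0.324], [-0.6, 36.5, 1], -1], [[0, 0, 0.324], [-0.6, 37.5, 2], -1], [[0, 0, 0.324], [-0.6, 37.5, 3.1], -1], [[0, 0, 0.324], [-0.6, 37.5, 3.6], -1], [[0, 0, 0.324], [-0.6, 37.5, 3.6], -1], [[0, 0, 0.324], [-0.6, 37.5, 3.6], -1], [[0, 0, 0.324], [-0.6, 37.5, 3.6], -1]]'

```text
clock: 15.62
position: [0.5734, 0.0256, 0.0856]
ee_rot: [-3.137, -0.156, -0.0]
force: [0.1, 0.6, -2.9]
width: 0.153
gripper_force: 25.0
```

Run:
```python
from h import *
s=readout.observe();print(s["position"],s["width"],s["force"],plan([.573,.0232,.0674],.097+np.pi/2))
i=cams.camera_info("wrist");im=cams.get_image("wrist")
cv2.imwrite("pics/w3.png",im);np.savez("w3.npz",**i)
```

```text
[0.57344762 0.02563174 0.08561775] 0.1529507680303874 [ 0.05845865  0.63826354 -2.93792665] (array([-0.0006, -0.    ,  0.0022]), array([-0.07,  0.24,  1.82]))
```

View pics/w3.png

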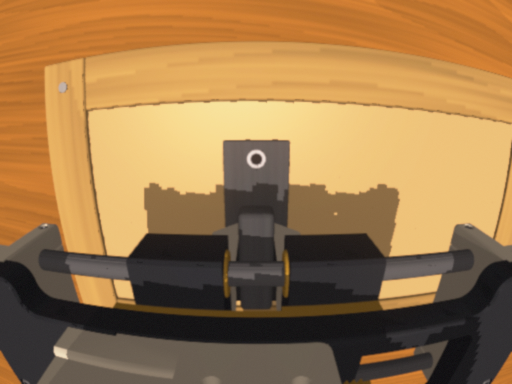

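The hook is held straight. The ply's far edge runs from (88,109) to (512,123), and the plate's front edge from (224,141) to (289,141). I'll check the angle.

Run:
```python
from h import *
i=dict(np.load("w3.npz"))
a,b,m=[onz("wrist",p,.046,i) for p in((90,109),(508,122),(255,100))];print(a,m,b,np.arctan2(*(a-b)[:2])*-1)
c,d=[onz("wrist",p,.070,i) for p in((224,141),(289,141))];print(c,d,-np.arctan2(*(c-d)[:2]),(c+d)/2)
```

```text
[0.64124046 0.15308482 0.046     ] [0.65271004 0.03311906 0.046     ] [ 0.67469722 -0.18544032  0.046     ] 0.0985110358785927
[0.62672165 0.04877941 0.07      ] [0.63047213 0.01079963 0.07      ] 0.09843015783639396 [0.62859689 0.02978952 0.07      ]
```

Emit:
drive_tool --commands '[[[0, 0, 0], [-0.1, 0.2, 0.5], -1], [[0, 0, 0], [-0.1, 0.2, 1.0], -1], [[0, 0, 0], [-0.1, 0.2, 1.3], -1], [[0, 0, 0], [-0.1, 0.2, 1.5], -1], [[0, 0, 0], [-0.1, 0.2, 1.5], -1], [[0, 0, 0], [-0.1, 0.2, 1.5], -1], [[0, 0, 0], [-0.1, 0.2, 1.5], -1]]'

```text
clock: 16.25
position: [0.573, 0.0218, 0.0705]
ee_rot: [-3.138, -0.152, -0.0]
force: [0.5, -1.0, -1.6]
width: 0.154
gripper_force: 25.0
```

Emit:
drive_tool --commands '[[[0, 0, 0], [0, -0.1, 0.05], -1], [[0, 0, 0], [0, -0.1, 0.1], -1], [[0, 0, 0], [0, -0.1, 0.15], -1], [[0, 0, 0], [0, -0.1, 0.2], -1], [[0, 0, 0], [0, -0.1, 0.2], -1], [[0, 0, 0], [0, -0.1, 0.2], -1]]'

```text
clock: 16.75
position: [0.5728, 0.0228, 0.0684]
ee_rot: [3.138, 0.152, -0.0]
force: [-0.2, 0.4, -2.7]
width: 0.152
gripper_force: 25.0
```

Emit:
drive_tool --commands '[[[0, 0, 0], [0, 0, 0.03], -1], [[0, 0, 0], [0, 0, 0.06], -1], [[0, 0, 0], [0, 0, 0.09], -1], [[0, 0, 0], [0, 0, 0.12], -1], [[0, 0, 0], [0, 0, 0.12], -1], [[0, 0, 0], [0, 0, 0.12], -1]]'

```text
clock: 17.25
position: [0.5728, 0.0228, 0.0673]
ee_rot: [3.138, 0.152, 0.0]
force: [-1.3, -1.1, -0.3]
width: 0.151
gripper_force: 25.0
```

Emit:
drive_tool --commands '[[[0, 0, 0], [0, 0, 0.03], -1], [[0, 0, 0], [0, 0, 0.03], -1], [[0, 0, 0], [0, 0, 0.03], -1], [[0, 0, 0], [0, 0, 0.03], -0.5], [[0, 0, 0], [0, 0, 0.03], -0.2], [[0, 0, 0], [0, 0, 0.03], 0], [[0, 0, 0], [0, 0, 0.03], 0], [[0, 0, 0], [0, 0, 0.03], 0], [[0, 0, 0], [0, 0, 0.03], 0], [[0, 0, 0], [0, 0, 0.03], 0], [[0, 0, 0], [0, 0, 0.03], 0], [[0, 0, 0], [0, 0, 0.03], 0]]'

```text
clock: 18.25
position: [0.5728, 0.0228, 0.0669]
ee_rot: [3.138, 0.152, 0.0]
force: [0.2, -0.9, -0.6]
width: 0.498
gripper_force: 0.0
```

Emit:
drive_tool --commands '[[[0, 0, 0], [0, 0, -1], 0], [[0, 0, 0], [0, 0, -3], 0], [[0, 0, 0], [0, 0, -6], 0], [[0, 0, 0], [0, 0, -9], 0], [[0, 0, 0], [0, 0, -12], 0], [[0, 0, 0], [0, 0, -12], 0], [[0, 0, 0], [0, 0, -12], 0]]'

```text
clock: 18.83
position: [0.5741, 0.023, 0.1896]
ee_rot: [-3.138, -0.152, -0.007]
force: [-0.7, 0.5, -1.0]
width: 0.498
gripper_force: 0.0
```

Run:
```python
from h import *
s=readout.observe();print(s["position"],s["width"],s["force"])
i=cams.camera_info("wrist");im=cams.get_image("wrist")
cv2.imwrite("pics/w4.png",im);np.savez("w4.npz",**i)
```

```text
[0.57408443 0.02295683 0.1895738 ] 0.49782017948466084 [-0.6759946   0.4652783  -1.03543449]
```

View pics/w4.png

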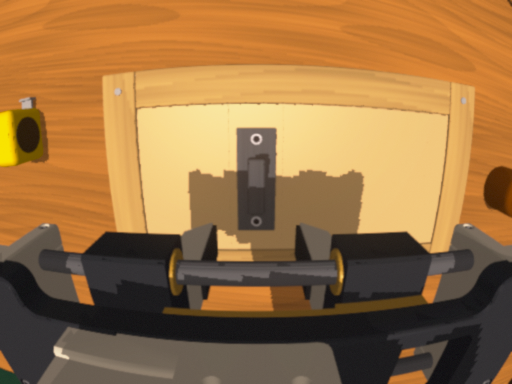

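The hook stands flat on the ply, straight between the rails, with its holes at (256,139) and (256,221). The gripper is clear of it.

Run:
```python
from h import *
i=dict(np.load("w4.npz"));h=[onz("wrist",p,.051,i) for p in((256,139),(256,221))];print((h[0]+h[1])/2)
from cell import job
print(job.sign_off())
```

```text
[0.5732533 0.0218173 0.051    ]
the job is handed in; nothing more can be done
None
```

I found the batten by pressing (13 N was the highest force I read), centred near world y = 0.023 m. The hook is set down lengthwise over it, within about 1–2 mm of centre, and released; the job was handed in at about 19 s.

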